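# Return the oblong paint tin by the rocker chute

## Robot

A 6-joint arm with a two-finger parallel gripper is mounted at the origin on the work surface. World frame = base frame: x ahead of the robot, y to its left, z up, the work surface at z = 0. Lengths are in mm, angles in rad, forces in N, time in s.
With the tool pointing down it reaches from about 275 to 750 mm from the base axis. Payload 10.2 kg.
Tool frame: the origin (TCP) lies midway between the tips of the shut fingers; the grasp point (between the pads) lies 19 mm behind it; y points along the fingers, z is the direction in which the jaws open and shut, and the axes are right-handed (so a half turn about y gives the same grasp; the last joint's range is limited). The gripper opens to 85 mm and grips with 20 to 120 N. Pads are 22 mm wide; open, the fingers measure 114 mm over their backs; the gripper's body (76 mm by 85 mm) begins 54 mm behind the grasp point. The pads swing forward as they close: fully open they stand 13 mm farther back than shut.
Start: joints at [-1.365, 0.313, 1.498, -0, 1.331, -0.223], TCP at [218.273, -477.481, 231.294] pointing down, gripper open.
Joint ranges: [-2.94, 2.94], [-0.97, 2.17], [0.19, 2.56], [-1.23, 4.37], [0.02, 3.11], [-2.88, 2.88]. Speed limits (rad/s): [2.39, 2.39, 3.01, 3.14, 3.14, 3.14].

## Interface

Orientations are given as a unit quaternion [w, x, y, z].
In Python, from rig import ctrl gives the robot as it stands.
- The arm moves only by the shell command python3 -m inch 'ROWS' [OPENING] [FORCE]. ROWS is JSON, one flat list of numbers, 6 for each row, row after row: the shift along the tool's x, y, z in cm, then the turn, a rotation vector about the tool's x, y, z in rad. A call has 1 to 8 rows; each row is the pose to reach, as a shift and turn from the pose commanded when the call began, along the tool's axes at that moment; what a row does not reach only later rows make up. A row lasts 1/12 s, in which the tool goes at most 41.7 mm and 7.16 degrees, less where a joint would pass 70% of its speed; a pose out of reach is approached as far as the arm can. A call with a gripper value outside its range is refused whole. OPENING is the gripper command: -1 is fully open, 1 is shut, values between are in proportion, set as the call begins (- or left out, the last holds). The fingers move at their own pace and stop on an object; FORCE is the grip in N (left out, the last holds). Time passes only in rows, so rows that repeat a pose let the fingers close. It gives the time, the measured TCP pose, the force and the opening at its end, in the units of the state.
- ctrl.sense(): the state, without advancing time (a new reading comes with each control period).
- ctrl.capture(name): name is "scene" or "top" or "wrist"; returns the picture (480x640x3 uint8, red, green, blue); there is no depth.
- ctrl.get_calibration(name): a dict with "fx", "fy", "cx", "cy" (pixels), "k1" (the pictures are not rectified: a ray, as slopes to the right and down, at radius r is drawn at 1 + k1 r^2 times it, then the intrinsics apply), "world_to_cam" (4x4, takes a point from world to camera coordinates). Camera axes: x right, y down, z forward; pixel columns grow to the right and rows downward; lengths in mm; the calibration is good to about 2 mm. A picture is of the moment at which its call begins: read the wrist's pose just before it. get_calibration takes no time and is no camera call; for the wrist camera it gives the pose at the moment of the call.
- ctrl.finish_job(): hands the job in, once; it reports no verdict.
Trained networks look in the newest picture that a camera, given by its name, has taken for a name from the list of things; names that differ only in an ending like _2 or _b are one class to them, and where a whole thing is asked for, a point or a joint stands for the part that bears it (a point fixed in the world has none). Each returns a list of dicts, best first, with "score" (0 to 1); they miss things now and then, are a little off and sometimes report something else, mostly with a low value. They report only what shows in the picture. A call takes as long as a camera call.
- ctrl.search_frame(thing, camera): "uv" ([column, row] in pixels, amid what is visible of it).
The state is a dict: "time_s": time; "joints": joint angles; "dq": joint speeds; "tau": joint torques, N m; "eef_pos": TCP position; "ee_rot": TCP orientation; "force": force on the tool from outside, world axes, zero at the start; "wrist_torque": the same for the moment, N m; "grip_width": opening from 0.0 (shut) to 1.0 (fully open).
Only numpy, scipy, OpenCV 4.12 (cv2) and the standard library are available. Lean on these libraries where they do the work, as an engineer would, in place of code of your own. Each camera call takes 0.05 s, during which the arm holds its last target.

## Task

Clearing up after class: pick the oblong steel paint tin out from among the square, round and long pencil tins and set it gently on the half of the rocker tray nearer the wooden catch crate, then let go, so that its own weight tips the tray and it slides down into the crate. Do not tip the tray by hand or with the tin still held; the tin must end at rest at the bottom of the crate and the empty tray must swing back level.

Things in the scene. Friction and masses are not known exactly. Their poses are not given: they have to be found in the camera images.
- tin_mid (a point): centre (half-way up) of the closed oblong steel paint tin, 90 mm long (its own x) by 54 mm wide (y) by 28 mm high (z), about 250 g, lying flat on the table. Near it lie other plain steel tins that are not wanted: a square one 60 x 60 x 28 mm, a round one 66 mm across and 28 mm high, and a long flat pencil tin 180 x 48 x 22 mm.
- tray_spot (a point): where to set the tin's middle (15 mm either way will do): on the rocker tray's floor, 65 mm ahead of the pivot. x points along the tray to the crate, y across, z up. Bare aluminium trough, floor 192 mm above the table when level, from 110 mm behind the pivot to 130 mm ahead, 130 mm wide inside; side walls 16 mm, back wall 30 mm above the floor, crate end open. Set the tin lengthwise along x.
- tray (a joint): tilt of the rocker tray, rad: 0 = level on its tail stop (it cannot tip the other way); grows as the crate end goes down, to a stop at 0.72. A counterweight holds it level when empty and brings it back after the tin has left; the hinge is damped: all this takes about 3 s. It tips only if the tin's middle is over 35 mm ahead of the pivot. The plywood cheeks outside it end at floor height.
- crate_floor (a point): centre of the flat floor of the wooden catch crate on the same plywood base; floor 12 mm above the table, 134 mm long (x, away from the tray) by 180 mm wide (y), walls 75 to 85 mm high. On its tray side a fixed aluminium slide at 44 degrees runs down to this floor from just under where the tipped tray's lip comes; the tin may come to rest with its tail on the slide.

How it is judged (in metres and radians):
On the way:
1. the released tin's own weight tips the tray: tray past 0.35 rad with the tin on it, the robot touching neither (value of joint tray above 0.35 rad and contact force between tin and tray above 0.1 N and contact force between each of the arm, the fingers and tin below 0.1 N and contact force between each of the fingers, the arm and tray below 0.1 N), for 0.05 s.
At the end, for the whole second after the job is handed in: The oblong tin is at rest at the bottom of the catch crate, flat or with its tail on the fixed slide (its middle between the crate's walls and less than 70 mm above the table), and the empty tray is back level to within 0.1 rad (x of tin_mid in the frame of crate_floor between -0.13 and 0.07 m and y of tin_mid in the frame of crate_floor between -0.09 and 0.09 m and height (world z) of tin_mid below 0.07 m and linear speed of tin below 0.03 m/s and value of joint tray below 0.1 rad); the robot touches nothing.
It fails at once if the tray tipped past 0.25 rad while the robot grips the tin or pushes the tray (value of joint tray above 0.25 rad and (contact force between the fingers and tin above 1 N or contact force between any of the fingers, the arm and tray above 1 N)).
It fails at once if the tin dropped from a height: falling faster than 0.7 m/s (about 25 mm of fall) above the level tray (value of joint tray below 0.1 rad and linear speed of tin above 0.7 m/s and contact force between the fingers and tin below 0.1 N and height (world z) of tin_mid above 0.175 m).
It also fails if it takes over 48 s, if anything falls off the work surface, if the arm or the gripper's body presses on something with over 40 N, if the wrist force passes 120 N, or if a joint passes its speed limit or range.

## Working session

There is one attempt and no reset: what is moved stays moved. The work goes in short steps, Python scripts to look and compute and a shell command to move; the robot and the scene stay as the last step left them, time stands still between calls to the robot, and variables do not carry over. Pictures are saved under pics/ and viewed, and the job is handed in when it is done.

```bash
mkdir -p pics; ls
cat > h.py <<'E'
import numpy as np,cv2
from rig import ctrl
def cap(cam,name):
    im=ctrl.capture(cam); cv2.imwrite('pics/'+name+'.png',cv2.cvtColor(im,cv2.COLOR_RGB2BGR)); return im
def ray(c,uv):
    x=(uv[0]-c['cx'])/c['fx'];y=(uv[1]-c['cy'])/c['fy'];rd=np.hypot(x,y);r=rd
    for _ in range(30): r=rd/(1+c['k1']*r*r)
    s=1/(1+c['k1']*r*r)
    T=np.array(c['world_to_cam']);R=T[:3,:3];t=T[:3,3]
    return -R.T@t, R.T@np.array([x*s,y*s,1])
def at(c,uv,z):
    o,d=ray(c,uv); return o+d*(z-o[2])/d[2]
def proj(c,p):
    T=np.array(c['world_to_cam']);q=T[:3,:3]@np.asarray(p,float)+T[:3,3]
    x,y=q[0]/q[2],q[1]/q[2];f=1+c['k1']*(x*x+y*y)
    return np.array([c['cx']+c['fx']*x*f,c['cy']+c['fy']*y*f])
E
python3 - <<'E'
from h import *
np.set_printoptions(precision=1,suppress=True)
s=ctrl.sense();print(s['time_s'],s['eef_pos'],s['ee_rot'],s['grip_width'])
for c in('top','scene'):
    cap(c,c+'1');k=ctrl.get_calibration(c);o,d=ray(k,(320,240));print(c,o,d,k['fx'],k['k1'])
    for t in('tin_mid','tray_spot','tray','crate_floor'):
        for r in ctrl.search_frame(t,c)[:3]:print(t,r,[at(k,r['uv'],z) for z in(28,192)])
E
```

```text
pics
0.0 [ 218.2 -477.2  230.7] [ 0.2 -0.2  0.7 -0.7] 0.9980144223501438
top [ 456.8   70.9 1339.4] [ 0.1  0.  -1. ] 590.41265976426 -0.2010803840349476
tin_mid {'uv': [444.0, 298.4], 'score': 0.55} [array([ 453.8, -172.4,   28. ]), array([ 454.1, -141.9,  192. ])]
tray_spot {'uv': [254.3, 257.9], 'score': 0.7} [array([545.2, 251. ,  28. ]), array([534.1, 228.4, 192. ])]
tray {'uv': [253.1, 253.3], 'score': 0.91} [array([555.5, 253.8,  28. ]), array([543.2, 230.9, 192. ])]
crate_floor {'uv': [253.2, 254.6], 'score': 0.64} [array([552.6, 253.5,  28. ]), array([540.6, 230.7, 192. ])]
crate_floor {'uv': [220.6, 263.6], 'score': 0.6} [array([532.5, 327.3,  28. ]), array([523. , 295.2, 192. ])]
scene [ 836.8 -437.7 1020.7] [-0.3  0.5 -0.8] 435.9118965258285 -0.06410208203139221
tin_mid {'uv': [241.2, 323.4], 'score': 0.56} [array([ 461.9, -173.6,   28. ]), array([ 523.9, -217.3,  192. ])]
tray_spot {'uv': [345.9, 185.1], 'score': 0.94} [array([482. , 339.6,  28. ]), array([540.6, 211.2, 192. ])]
tray {'uv': [347.1, 181.2], 'score': 0.86} [array([478.1, 355.1,  28. ]), array([537.4, 224.1, 192. ])]
```

View pics/top1.png

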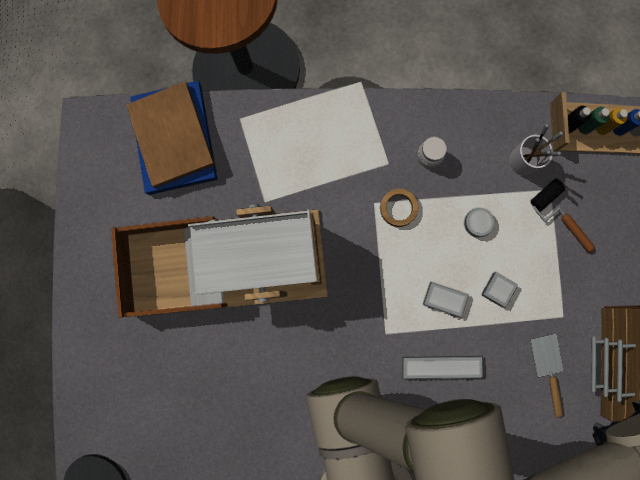

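View pics/scene1.png

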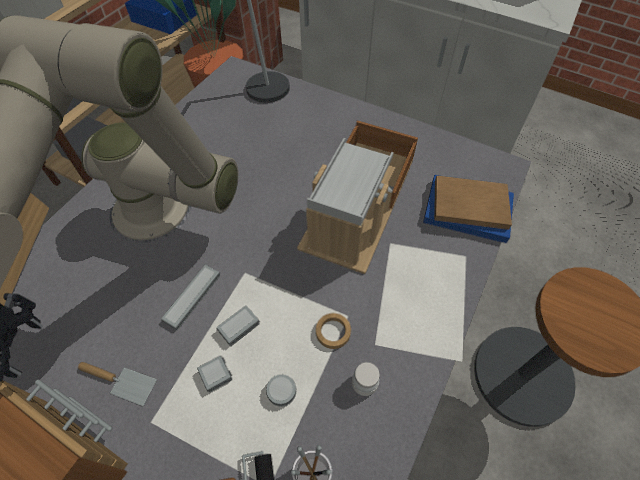

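The top view shows the oblong tin at about (447,299), the square at (501,290), the round at (480,222) and the pencil tin at (443,367). The tray spans columns 188–318, with the crate to its left (world +y). I'll zoom in next.

Run:
```python
import cv2
a=cv2.imread('pics/top1.png')
cv2.imwrite('pics/z1.png',cv2.resize(a[270:330,410:490],None,fx=10,fy=10,interpolation=cv2.INTER_CUBIC))
cv2.imwrite('pics/z2.png',cv2.resize(a[195:325,105:335],None,fx=3.4,fy=3.4,interpolation=cv2.INTER_CUBIC))
```

```text
(no output)
```

View pics/z1.png

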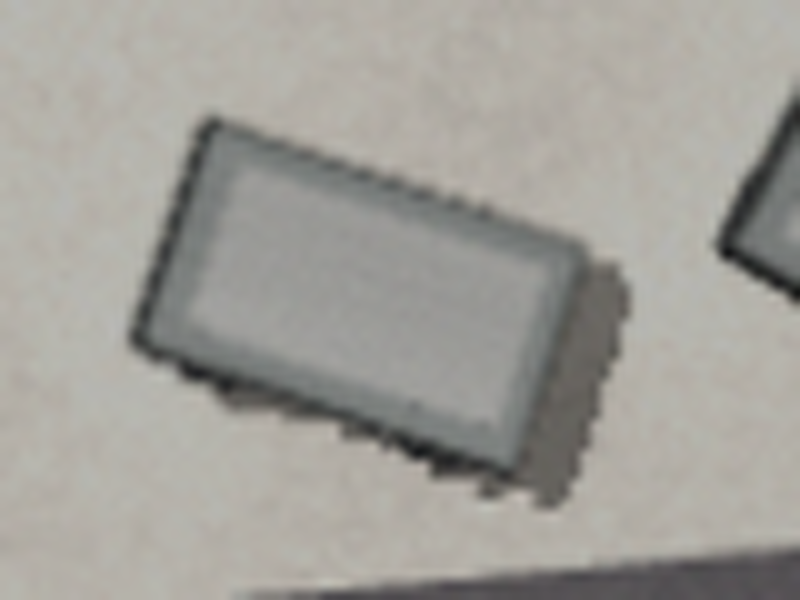

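View pics/z2.png

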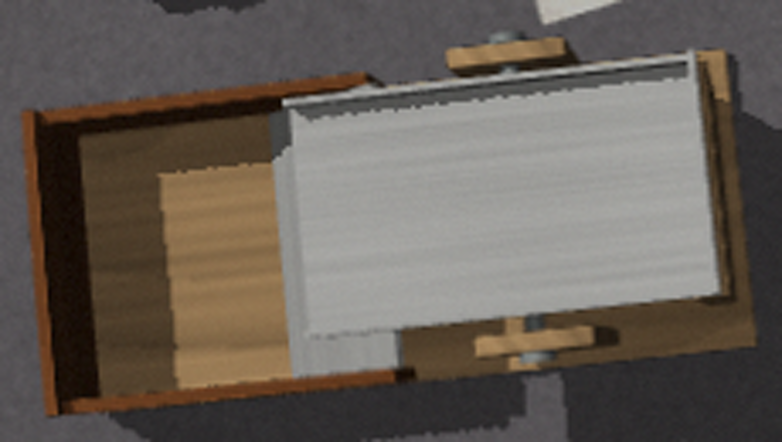

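Run:
```python
from h import *
np.set_printoptions(precision=1,suppress=True)
k=ctrl.get_calibration('top')
P=[at(k,np.array(u)-0.3,28) for u in [(431.5,282.5),(468,294.5),(461.5,316.8),(424.5,304)]]
P=np.array(P);print(P,P.mean(0))
print([np.linalg.norm(P[i]-P[(i+1)%4]) for i in range(4)])
v=(P[1]-P[0]+P[2]-P[3]);print('yaw',np.degrees(np.arctan2(v[1],v[0])))
def z2(p,z): return at(k,(105+p[0]/3.4-.4,195+p[1]/3.4-.4),z)
A=z2((285,102),208);B=z2((688,53),222);C=z2((308,335),192);C2=z2((308,335),208);D=z2((720,293),222)
print('rim FL',A,'backL',B,'floor FR',C,C2,'backR',D)
for u in [(505,65),(540,325)]:print('axle',z2(u,170),z2(u,185))
a=cv2.imread('pics/scene1.png');cv2.imwrite('pics/z3.png',cv2.resize(a[115:275,295:425],None,fx=4.5,fy=3.75 if 0 else 3.75,interpolation=cv2.INTER_CUBIC))
```

```text
[[ 490.  -143.9   28. ]
 [ 462.7 -226.3   28. ]
 [ 413.1 -211.    28. ]
 [ 442.3 -127.7   28. ]] [ 452.  -177.2   28. ]
[np.float64(86.79785377220311), np.float64(51.93195027861916), np.float64(88.23754314429169), np.float64(50.40111776192846)]
yaw -108.83634049793096
rim FL [598.7 357.3 208. ] backL [623.3 123.9 222. ] floor FR [464.8 345.6 192. ] [464.7 341.8 208. ] backR [488.5 105.9 222. ]
axle [624.6 234.7 170. ] [622.4 232.6 185. ]
axle [471.3 212.8 170. ] [471.1 211.  185. ]
```

View pics/z3.png

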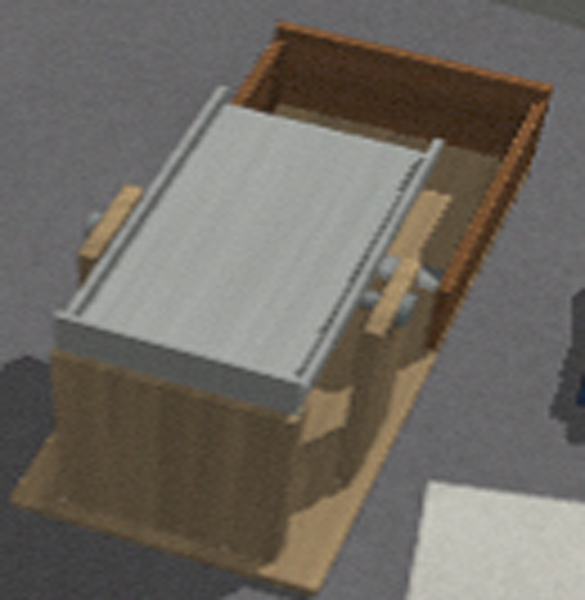

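Run:
```python
from h import *
from scipy.optimize import least_squares
np.set_printoptions(precision=1,suppress=True)
kt=ctrl.get_calibration('top');ks=ctrl.get_calibration('scene')
def z2(p):return np.array((105+p[0]/3.4-.4,195+p[1]/3.4-.4))
def z3(p):return np.array((295+p[0]/4.5-.4,115+p[1]/3.75-.4))
# local: x fwd, y left. looking along +x(world +y): left=-x world
obs=[(kt,z2((285,102)),(130,-67,208)),(kt,z2((688,53)),(-112,-67,222)),(kt,z2((720,293)),(-112,67,222)),
(ks,z3((60,318)),(-112,67,222)),(ks,z3((302,385)),(-112,-67,222)),(ks,z3((222,90)),(130,67,208)),(ks,z3((438,143)),(130,-67,208))]
def W(p,l):
    c,s=np.cos(p[2]),np.sin(p[2]);return [p[0]+c*l[0]-s*l[1],p[1]+s*l[0]+c*l[1],l[2]]
f=lambda p:np.concatenate([proj(k,W(p,l))-u for k,u,l in obs])
r=least_squares(f,[545,222,1.68],x_scale=[1,1,.01]);print(r.x,np.degrees(r.x[2]),r.fun.reshape(-1,2));print('spot',W(r.x,(65,0,192)))
# tin in scene
a=cv2.imread('pics/scene1.png')
def box(a,k,c,yaw,off,col=(0,0,255)):
    for z in (0,28):
        q=np.array([proj(k,W((c[0],c[1],yaw),(sx*45,sy*27,z))) for sx,sy in((1,1),(1,-1),(-1,-1),(-1,1))])
        q=((q-off+.5)*8-.5)
        cv2.polylines(a,[q.astype(int)],True,col,1)
y=np.radians(-108.8)
z=cv2.resize(a[290:360,200:290],None,fx=8,fy=8,interpolation=cv2.INTER_CUBIC);box(z,ks,(452,-177.2),y,np.array((200,290)));cv2.imwrite('pics/o1.png',z)
a=cv2.imread('pics/top1.png')
z=cv2.resize(a[270:330,410:490],None,fx=8,fy=8,interpolation=cv2.INTER_CUBIC);box(z,kt,(452,-177.2),y,np.array((410,270)));cv2.imwrite('pics/o2.png',z)
```

```text
[545.9 223.9   1.7] 96.1371699786708 [[-1.5  0. ]
 [ 2.2 -0.6]
 [ 0.3 -1.5]
 [-0.9 -0.4]
 [-1.  -0.3]
 [ 0.3 -1.5]
 [ 0.3 -1.5]]
spot [np.float64(538.9352538878682), np.float64(288.4799238641767), 192]
```

View pics/o1.png

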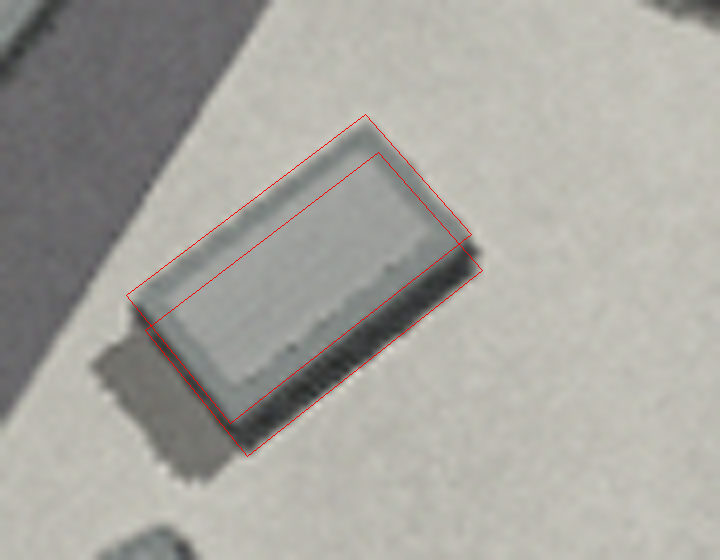

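View pics/o2.png

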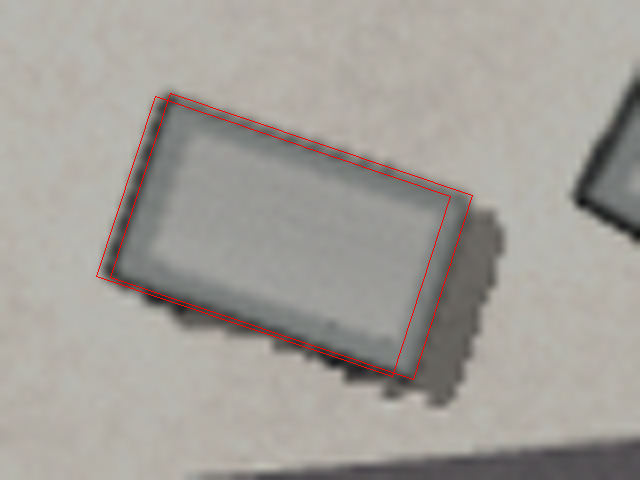

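The model overlays match: tin centre is (452,-177) with its long axis at 71.2°, and tray_spot is (539,288) with yaw 96.1°. Next I'll work out the moves.

```bash
cat >> h.py <<'E'
from scipy.spatial.transform import Rotation as Ro
def goal(pos,longyaw):
    s=ctrl.sense();q=s['ee_rot'];R=Ro.from_quat([q[1],q[2],q[3],q[0]]);M=R.as_matrix()
    best=None
    for k in(90,-90):
        a=np.radians(longyaw+k);z=np.array([np.cos(a),np.sin(a),0]);y=np.array([0,0,-1.]);x=np.cross(y,z)
        rv=(R.inv()*Ro.from_matrix(np.c_[x,y,z])).as_rotvec()
        if best is None or np.linalg.norm(rv)<np.linalg.norm(best):best=rv
    d=M.T@(np.array(pos)-np.array(s['eef_pos']))/10
    print('pos',np.round(s['eef_pos'],1),'shift cm',np.round(d,2),'rot',np.round(best,3),'tooly',M[:,1].round(3),'jawyaw',np.degrees(np.arctan2(M[1,2],M[0,2])).round(1),'q6',np.round(s['joints'],2),'t',s['time_s'],'F',np.round(s['force'],1),'w',round(s['grip_width'],3))
E
python3 -c "
from h import *
goal((452,-177,120),71.2)"
```

```text
pos [ 218.3 -477.5  231.3] shift cm [-33.75  11.13 -17.61] rot [ 0.    -0.814 -0.   ] tooly [ 0.  0. -1.] jawyaw -65.4 q6 [-1.37  0.31  1.5   0.    1.33 -0.22] t 0.5 F [-0.7 -0.6  0.3] w 1.003
```

```bash
python3 -m inch '[-33.75,11.1,-17.6,0,-0.814,0,-33.75,11.1,-17.6,0,-0.814,0,-33.75,11.1,-17.6,0,-0.814,0,-33.75,11.1,-17.6,0,-0.814,0,-33.75,11.1,-17.6,0,-0.814,0,-33.75,11.1,-17.6,0,-0.814,0,-33.75,11.1,-17.6,0,-0.814,0,-33.75,11.1,-17.6,0,-0.814,0]' -1 40; python3 -c "
from h import *
goal((452,-177,120),71.2)"
```

```text
time_s: 1.17
eef_pos: [415.7, -223.2, 137.7]
ee_rot: [-0.413, 0.413, -0.574, 0.574]
force: [-0.0, -1.4, -0.3]
grip_width: 1.003
pos [ 415.7 -223.2  137.7] shift cm [-5.54  1.77  1.96] rot [-0.001  0.004  0.   ] tooly [ 0. -0. -1.] jawyaw -18.6 q6 [-0.74  0.3   1.78 -0.    1.06 -0.42] t 1.1667 F [-0.  -1.4 -0.3] w 1.003
```

```bash
python3 -m inch '[0,0,0,0,0,0,0,0,0,0,0,0]'; python3 -c "
from h import *
goal((452,-177,120),71.2)"
```

```text
time_s: 1.33
eef_pos: [415.4, -223.4, 137.6]
ee_rot: [0.413, -0.413, 0.575, -0.574]
force: [-0.9, 0.3, 0.4]
grip_width: 1.003
pos [ 415.4 -223.4  137.6] shift cm [-5.56  1.76  1.99] rot [ 0.001  0.004 -0.   ] tooly [-0.001  0.001 -1.   ] jawyaw -18.6 q6 [-0.74  0.3   1.78 -0.    1.06 -0.42] t 1.3333 F [-0.9  0.3  0.4] w 1.003
```

```bash
python3 -m inch '[-2.8,2.4,1.0,0,0,0,-5.56,4.8,2.0,0,0,0,-5.56,4.8,2.0,0,0,0,-5.56,4.8,2.0,0,0,0]'
python3 - <<'E'
from h import *
goal((452,-177,0),71.2)
k=ctrl.get_calibration('wrist');im=cap('wrist','w1')
import cv2
from math import *
y=radians(71.2);c,s=cos(y),sin(y);a=cv2.imread('pics/w1.png')
for z in(0,28):
    q=[proj(k,(452+c*u-s*v,-177.2+s*u+c*v,z)) for u,v in((45,27),(45,-27),(-45,-27),(-45,27))]
    cv2.polylines(a,[np.array(q).astype(int)],True,(0,0,255),1)
cv2.imwrite('pics/w1o.png',a)
E
```

```text
time_s: 1.67
eef_pos: [451.4, -178.9, 89.5]
ee_rot: [0.412, -0.412, 0.575, -0.574]
force: [-0.3, 0.3, 0.7]
grip_width: 0.997
pos [ 451.4 -178.9   89.5] shift cm [-0.2   8.95  0.01] rot [ 0.001  0.001 -0.   ] tooly [-0.001  0.001 -1.   ] jawyaw -18.8 q6 [-0.62  0.4   1.79 -0.    0.96 -0.29] t 1.6667 F [-0.3  0.3  0.7] w 0.997
```

View pics/w1o.png

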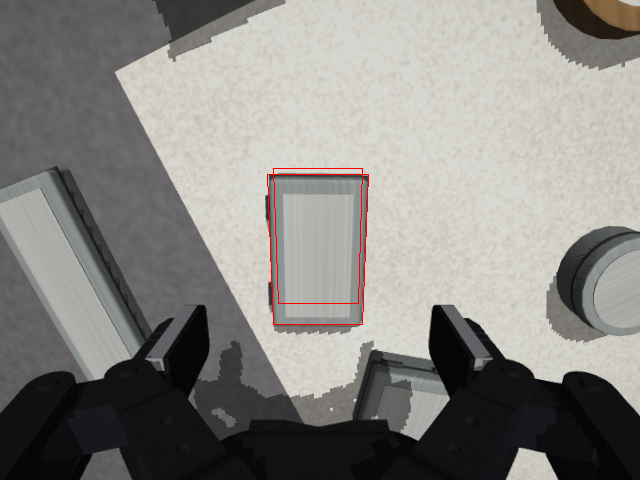

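The tin shows at (275–365, 177–323) in the wrist view, matching the overlay to 1–2 mm. The fingers are clear of the other tins, so I'll descend and grip.

```bash
python3 -m inch '[-0.2,3,0,0,0,0,-0.2,6,0,0,0,0,-0.2,7.5,0,0,0,0,-0.2,8.3,0,0,0,0,-0.2,8.8,0,0,0,0,-0.2,8.8,0,0,0,0]'; python3 -m inch '[0,0,0,0,0,0,0,0,0,0,0,0,0,0,0,0,0,0,0,0,0,0,0,0,0,0,0,0,0,0,0,0,0,0,0,0,0,0,0,0,0,0,0,0,0,0,0,0]' 1 40;  python3 - <<'E'
from h import *
goal((452,-177,0),71.2)
cap('wrist','w2')
E
```

```text
time_s: 2.22
eef_pos: [452.3, -177.8, 2.3]
ee_rot: [-0.411, 0.411, -0.575, 0.575]
force: [0.3, -0.3, 0.8]
grip_width: 1.001
time_s: 2.88
eef_pos: [452.8, -177.3, 3.1]
ee_rot: [-0.412, 0.412, -0.574, 0.576]
force: [-1.5, -0.1, 5.9]
grip_width: 0.623
pos [ 452.8 -177.3    3.1] shift cm [-0.    0.31 -0.08] rot [-0.002  0.     0.001] tooly [ 0.001 -0.001 -1.   ] jawyaw -18.8 q6 [-0.61  0.55  1.84 -0.    0.75 -0.29] t 2.8833 F [-1.5 -0.1  5.9] w 0.623
```

View pics/w2.png

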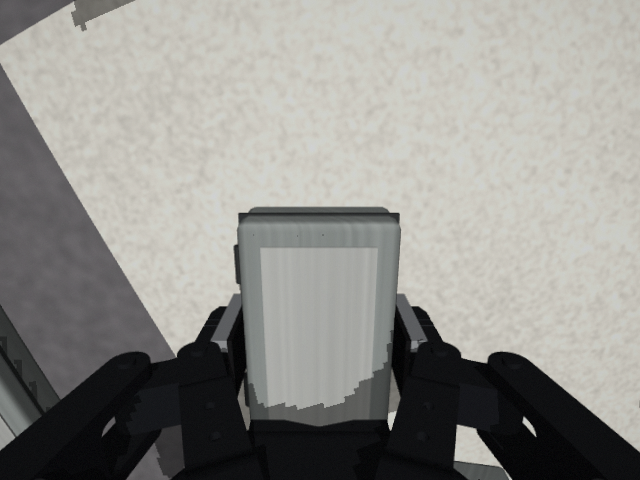

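The tin is gripped at about 53 mm opening, with TCP z=3. Now I'll lift.

```bash
python3 -m inch '[0,-1,0,0,0,0,0,-3.5,0,0,0,0,0,-7,0,0,0,0,0,-11,0,0,0,0,0,-15,0,0,0,0,0,-19,0,0,0,0,0,-23,0,0,0,0,0,-26.5,0,0,0,0]' - 60;python3 -m inch '[0,0,0,0,0,0,0,0,0,0,0,0]'
python3 - <<'E'
from h import *
goal((538.9,288.5,262),96.1)
cap('wrist','w3')
E
```

```text
time_s: 3.6
eef_pos: [451.8, -176.4, 270.5]
ee_rot: [-0.412, 0.411, -0.574, 0.576]
force: [0.7, 0.1, -2.8]
grip_width: 0.618
time_s: 3.77
eef_pos: [452.4, -176.9, 268.8]
ee_rot: [-0.412, 0.411, -0.574, 0.576]
force: [-0.2, -0.3, -2.8]
grip_width: 0.621
pos [ 452.4 -176.9  268.8] shift cm [-46.84   0.61  -6.8 ] rot [-0.003 -0.434  0.002] tooly [ 0.003 -0.002 -1.   ] jawyaw -18.8 q6 [-0.61  0.2   1.55  0.    1.39 -0.29] t 3.7667 F [-0.2 -0.3 -2.8] w 0.621
```

View pics/w3.png

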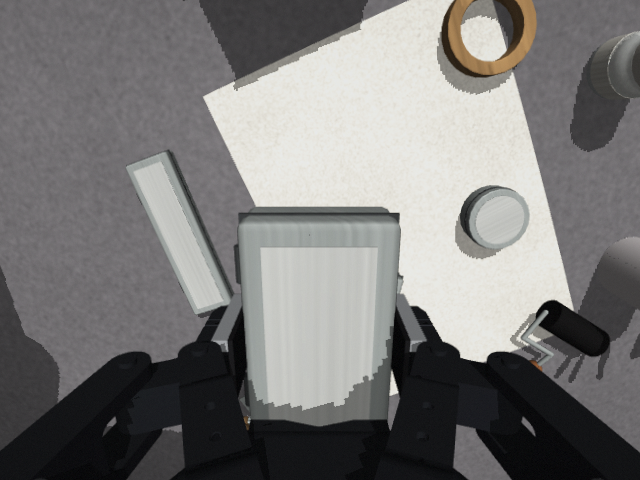

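```bash
python3 -m inch '[-2,0,-0.3,0,-0.02,0,-5,0.1,-0.7,0,-0.05,0,-8.5,0.1,-1.2,0,-0.08,0,-12,0.2,-1.7,0,-0.11,0,-15.5,0.2,-2.2,0,-0.14,0,-19,0.2,-2.7,0,-0.18,0,-21.5,0.3,-3.1,0,-0.2,0,-23,0.3,-3.3,0,-0.21,0]';python3 -m inch '[0,0,0,0,0,0]'
python3 - <<'E'
from h import *
goal((538.9,288.5,262),96.1)
E
```

```text
time_s: 4.48
eef_pos: [494.3, 54.3, 262.1]
ee_rot: [0.47, -0.471, 0.529, -0.527]
force: [0.4, -0.8, -1.9]
grip_width: 0.622
time_s: 4.57
eef_pos: [494.5, 54.2, 262.2]
ee_rot: [0.47, -0.471, 0.529, -0.527]
force: [0.5, 0.1, -2.5]
grip_width: 0.62
pos [494.5  54.2 262.2] shift cm [-23.78   0.03   1.75] rot [ 0.004 -0.221 -0.001] tooly [-0.004  0.001 -1.   ] jawyaw -6.5 q6 [-0.13  0.23  1.52  0.    1.39 -0.01] t 4.5667 F [ 0.5  0.1 -2.5] w 0.62
```

```bash
python3 -m inch '[-2,0,0.2,0,-0.02,0,-5,0,0.4,0,-0.05,0,-8.5,0,0.6,0,-0.08,0,-12,0,0.9,0,-0.12,0,-15.5,0,1.2,0,-0.15,0,-19,0,1.4,0,-0.18,0,-22,0,1.6,0,-0.21,0,-23.8,0,1.75,0,-0.221,0]';python3 -m inch '[0,0,0,0,0,0]'
python3 - <<'E'
from h import *
goal((538.9,288.5,198),96.1)
cap('scene','s2');cap('top','t2')
a=cv2.imread('pics/s2.png');b=cv2.imread('pics/t2.png')
cv2.imwrite('pics/m2.png',np.hstack([cv2.resize(a[80:280,270:430],None,fx=2.6,fy=2.9),cv2.resize(b[180:340,100:340],None,fx=1.5,fy=3.625)]))
E
```

```text
time_s: 5.23
eef_pos: [540.2, 287.7, 262.0]
ee_rot: [-0.525, 0.527, -0.474, 0.472]
force: [0.0, -0.9, -1.8]
grip_width: 0.612
time_s: 5.32
eef_pos: [540.2, 288.0, 261.7]
ee_rot: [-0.525, 0.527, -0.474, 0.472]
force: [-0.0, -0.2, -2.2]
grip_width: 0.622
pos [540.2 288.  261.7] shift cm [-0.07  6.37 -0.1 ] rot [ 0.003 -0.     0.   ] tooly [-0.003 -0.    -1.   ] jawyaw 6.1 q6 [0.3  0.5  1.15 0.   1.49 0.19] t 5.3167 F [-0.  -0.2 -2.2] w 0.622
```

View pics/m2.png

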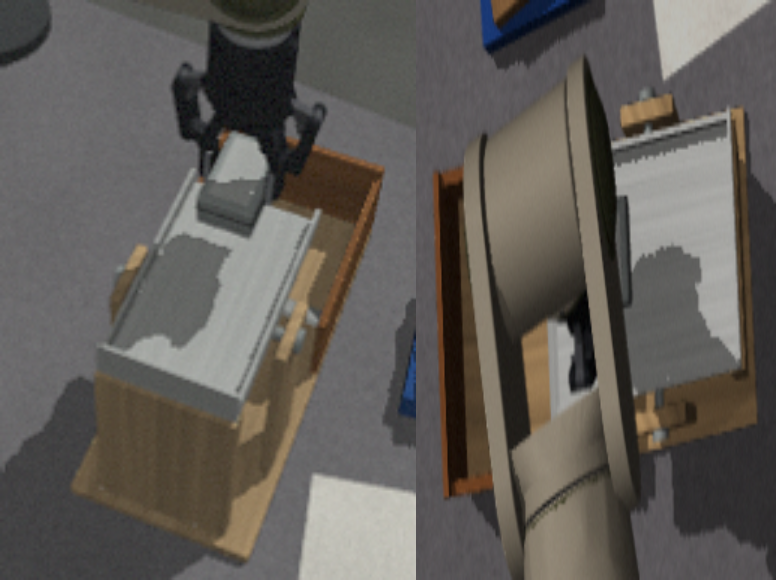

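The tin hangs over the crate half of the tray, aligned with it and between the walls. I'll lower it.

```bash
python3 -m inch '[-0.1,1,-0.1,0,0,0,-0.1,2.5,-0.1,0,0,0,-0.1,4,-0.1,0,0,0,-0.1,5,-0.1,0,0,0,-0.1,5.6,-0.1,0,0,0,-0.1,6,-0.1,0,0,0,-0.1,6.3,-0.1,0,0,0,-0.1,6.4,-0.1,0,0,0]';python3 -m inch '[0,0,0,0,0,0]'
python3 - <<'E'
from h import *
goal((538.9,288.5,195),96.1)
cap('scene','s3')
a=cv2.imread('pics/s3.png')
cv2.imwrite('pics/m3.png',cv2.resize(a[100:240,290:430],None,fx=4.2,fy=4.2,interpolation=cv2.INTER_CUBIC))
E
```

```text
time_s: 6.08
eef_pos: [539.5, 286.5, 200.0]
ee_rot: [0.525, -0.525, 0.474, -0.474]
force: [0.1, -0.9, -1.8]
grip_width: 0.623
time_s: 6.17
eef_pos: [539.6, 286.7, 200.2]
ee_rot: [0.525, -0.525, 0.474, -0.474]
force: [-0.2, -0.4, -1.9]
grip_width: 0.623
pos [539.6 286.7 200.2] shift cm [-0.19  0.52 -0.05] rot [-0.    -0.004 -0.   ] tooly [ 0.  0. -1.] jawyaw 5.9 q6 [0.3  0.53 1.27 0.   1.35 0.19] t 6.1667 F [-0.2 -0.4 -1.9] w 0.623
```

View pics/m3.png

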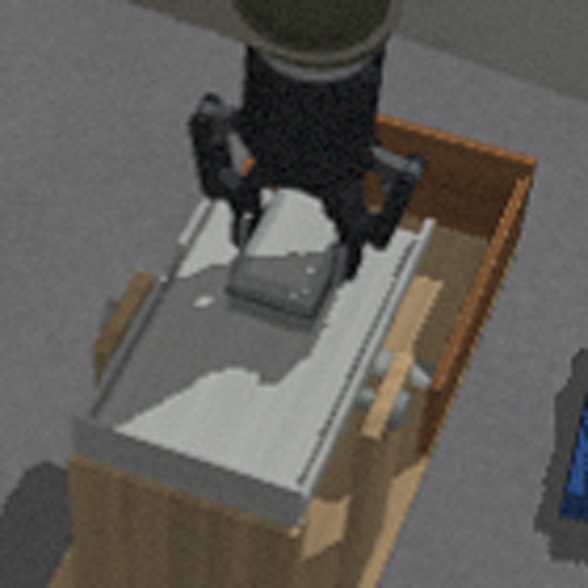

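```bash
python3 -m inch '[-0.2,0.2,0,0,0,0,-0.2,0.3,0,0,0,0,-0.2,0.3,0,0,0,0]'; python3 -m inch '[0,0.1,0,0,0,0,0,0.1,0,0,0,0]'
```

```text
time_s: 6.47
eef_pos: [539.2, 288.8, 196.8]
ee_rot: [-0.525, 0.525, -0.474, 0.474]
force: [0.1, -0.4, -1.5]
grip_width: 0.616
time_s: 6.63
eef_pos: [539.2, 288.7, 195.9]
ee_rot: [-0.525, 0.525, -0.474, 0.474]
force: [-0.8, 0.0, -2.7]
grip_width: 0.616
```

```bash
python3 -m inch '[0,0,0,0,0,0,0,0,0,0,0,0,0,0,0,0,0,0,0,-1,0,0,0,0,0,-3,0,0,0,0,0,-6,0,0,0,0,0,-9,0,0,0,0,0,-12,0,0,0,0]' -0.7
python3 - <<'E'
from h import *
goal((538.9,288.5,195),96.1)
cap('scene','s4')
a=cv2.imread('pics/s4.png')
cv2.imwrite('pics/m4.png',cv2.resize(a[100:240,290:430],None,fx=4.2,fy=4.2,interpolation=cv2.INTER_CUBIC))
E
```

```text
time_s: 7.3
eef_pos: [539.0, 288.6, 318.5]
ee_rot: [0.525, -0.525, 0.473, -0.474]
force: [1.3, -0.5, -0.4]
grip_width: 0.85
pos [539.  288.6 318.5] shift cm [ 1.000e-02  1.235e+01 -2.000e-02] rot [-0.001 -0.003 -0.   ] tooly [ 0.001  0.    -1.   ] jawyaw 5.9 q6 [ 0.3   0.48  1.04 -0.    1.62  0.2 ] t 7.3 F [ 1.3 -0.5 -0.4] w 0.85
```

View pics/m4.png

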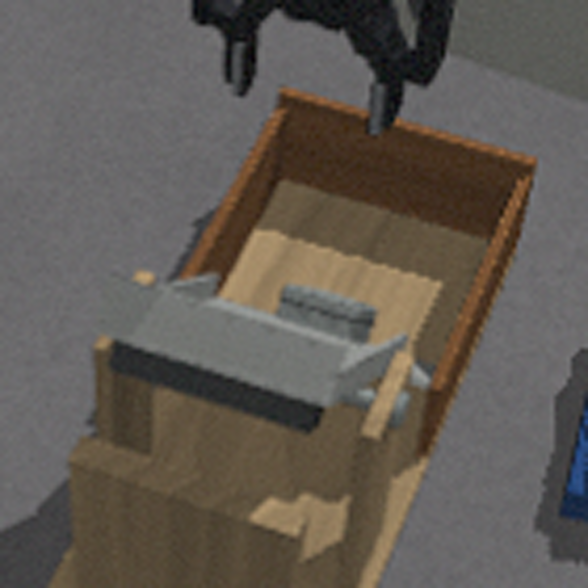

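The tray is fully tipped and the tin is sliding into the crate, with the gripper well clear. I'll back off sideways so the cameras can see, and wait.

```bash
for i in 1 2; do python3 -m inch '[3,0,0,0,0,0,6,0,0,0,0,0,9,0,0,0,0,0,12,0,0,0,0,0,15,0,0,0,0,0,18,0,0,0,0,0,19,0,0,0,0,0,19,0,0,0,0,0]'>/dev/null; done; for i in 1 2 3 4 5; do python3 -m inch '[0,0,0,0,0,0,0,0,0,0,0,0,0,0,0,0,0,0,0,0,0,0,0,0,0,0,0,0,0,0,0,0,0,0,0,0,0,0,0,0,0,0,0,0,0,0,0,0]' >/dev/null; done
python3 - <<'E'
from h import *
goal((538.9,288.5,195),96.1)
cap('scene','s5');cap('top','t5')
for c in('scene','top'):print(ctrl.search_frame('tin_mid',c)[:2],ctrl.search_frame('tray',c)[:1])
a=cv2.imread('pics/s5.png');b=cv2.imread('pics/t5.png')
cv2.imwrite('pics/m5.png',np.hstack([cv2.resize(a[100:260,290:430],(390,446)),cv2.resize(b[190:340,100:340],(400,446))]))
E
```

```text
pos [578.3 -89.3 316. ] shift cm [-37.99  12.1   -0.04] rot [-0.    -0.003  0.   ] tooly [ 0. -0. -1.] jawyaw 5.9 q6 [-0.35  0.41  1.14 -0.    1.59 -0.46] t 12.0167 F [-0.2  0.1 -0.4] w 0.851
[] [{'uv': [349.0, 180.7], 'score': 0.88}]
[{'uv': [178.7, 267.4], 'score': 0.57}] [{'uv': [253.4, 253.4], 'score': 0.59}]
```

View pics/m5.png

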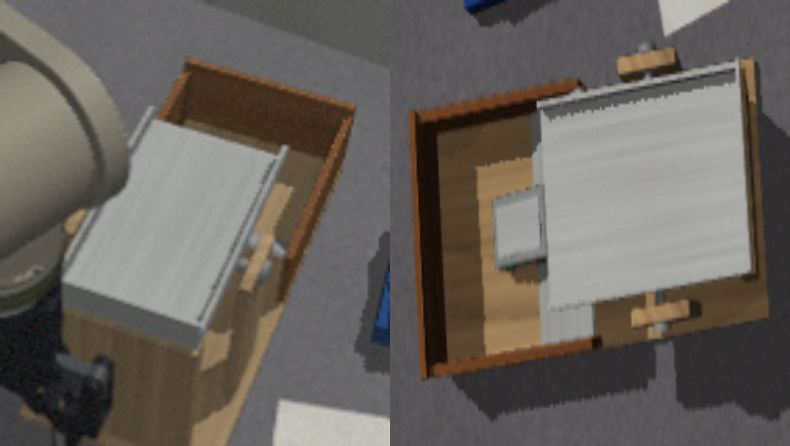

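```bash
python3 -m inch '[0,0,0,0,0,0,0,0,0,0,0,0,0,0,0,0,0,0,0,0,0,0,0,0]'>/dev/null
python3 - <<'E'
from h import *
np.set_printoptions(precision=1,suppress=True)
cap('top','t6')
a=cv2.imread('pics/t5.png').astype(int);b=cv2.imread('pics/t6.png')
print('diff',np.abs(a-b)[200:320,105:330].mean(), np.abs(a-b)[245:290,150:195].max())
z=cv2.resize(b[200:320,105:225],None,fx=5,fy=5,interpolation=cv2.INTER_CUBIC);
k=ctrl.get_calibration('top')
# predicted tin: nose bottom on floor at tray-x n, tilt 44deg
p=np.array([545.9,223.9]);u=np.array([np.cos(np.radians(96.14)),np.sin(np.radians(96.14))]);v=np.array([-u[1],u[0]])
for uv in [(128.5,265)]:
    for h in(12,):
        w=at(k,uv,h);print('floor far end tray-x',(w[:2]-p)@u)
for h in (12,32,45):
    w=at(k,(163,267),h);print('nose tray-x,y at z',h,(w[:2]-p)@u,(w[:2]-p)@v)
cv2.imwrite('pics/m6.png',z)
E
```

```text
diff 1.5253333333333334 6
floor far end tray-x 324.7344636882177
nose tray-x,y at z 12 242.24880571349632 -5.687735716759956
nose tray-x,y at z 32 236.45063023369667 -4.020843021071276
nose tray-x,y at z 45 232.68181617182697 -2.9373627688736264
```

View pics/m6.png

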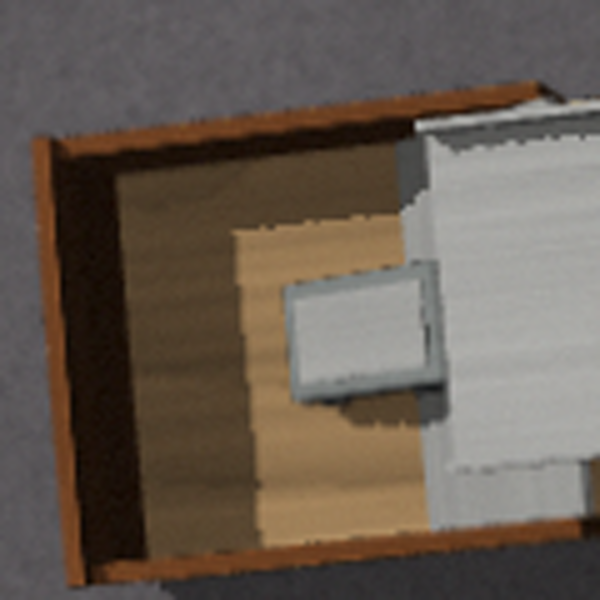

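Run:
```python
from h import *
np.set_printoptions(precision=1,suppress=True)
k=ctrl.get_calibration('top')
for z in(50,60,70):print(z,at(k,(177.7,266),z), (at(k,(177.7,266),z)[:2]-[545.9,223.9])@[np.cos(np.radians(96.14)),np.sin(np.radians(96.14))]-258)
q=[at(k,(105+287/5,200+340/5),32),at(k,(105+440/5,200+325/5),80)];print(np.linalg.norm(q[0]-q[1]))
print(ctrl.sense()['time_s'],ctrl.finish_job())
```

```text
50 [525.9 420.2  50. ] -60.671241299441675
60 [525.4 417.5  60. ] -63.307384561118994
70 [524.9 414.8  70. ] -65.94352782279637
95.80926350623876
the job is handed in; nothing more can be done
12.7 None
```

I gripped the oblong tin across its 54 mm width, set it lengthwise on the crate half of the tray and let go with about 1 mm of drop. Its own weight tipped the tray and it slid into the crate. I handed the job in at 12.7 s; no verdict is reported.

**Last checks**
- **Tin:** it rests in the crate, nose on the floor and tail on the slide. Its middle is about 65–70 mm toward the tray from the floor's centre, which is inside the limit. Its height is about 53 mm, worked out from the resting angle rather than measured directly.
- **At rest:** two top views about 0.5 s apart showed only image noise around the tin.
- **Tray:** it is back level. It appears at its starting place in both camera views.
- **Robot:** the gripper was about 120 mm above the tray while it was tipped, and it ended well clear of everything.

**Disagreements**
- The network did not find the tin in the final scene view, where the tray hides it.
- A rough length check on the tilted tin gave 96 mm instead of 90 mm. It used guessed heights for the tin's two ends, so I did not rely on it.
- I could not read the tray angle directly; I judged it from the pictures.

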